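Put the impact sockets back on their rail in order of size

ROBOT

A 6-joint arm with a two-finger parallel gripper is mounted at the origin on a cart in front of the work surface, level with it; the furniture and walls round the work are solid. World frame = base frame: x ahead of the robot, y to its left, z up, the work surface at z = 0. Lengths are in m, angles in degrees, forces in N, time in s.
With the tool pointing down it reaches from about 0.325 to 0.775 m from the base axis. Payload 5.5 kg.
Tool frame: the origin (TCP) lies at the centre of the arm's flange, where the gripper is bolted on; the fingertips stand 182 mm ahead of it and the grasp point (between the pads) lies 163 mm ahead of it; z points along the fingers, y is the line along which they close (so a half turn about z gives the same grasp; the last joint's range is limited). The gripper opens to 88 mm and grips with 3 to 60 N. Pads are 20 mm wide; open, the fingers measure 115 mm over their backs; the gripper's body (75 mm by 178 mm) begins 61 mm behind the grasp point.
Start: joints at [72.439, 5.22, 70.514, -0, 104.267, -3.249], TCP at [0.148, 0.581, 0.405] pointing down, gripper open.
Joint ranges: [-164.24, 164.24], [-49.07, 125.15], [9.68, 141.18], [-86.29, 266.29], [3.28, 154.24], [-151.56, 151.56]. Speed limits (degrees/s): [147.25, 147.25, 172.46, 180, 180, 180].

INTERFACE

Orientations are given as [roll, pitch, yaw] about the fixed x, y, z axes, in that order (R = Rz(yaw) Ry(pitch) Rx(roll)).
In Python, from station import r gives the robot as it stands. The module is installed in compiled form; this text tells all that it offers. Calls block until the motion is done:
- r.reach(position, orientation): joint-space move of the TCP to a pose.
- r.servo_line(position, rotation=None, speed=0.15): straight line of the TCP; rotation=None keeps the orientation; speed is the mean speed in m/s.
- r.move_joints(angles): joint-space move.
- r.let_go() and r.grab(squeeze=None): open the fingers fully, or close them until they stop; squeeze is the grip in N (None keeps the last).
- r.wait(seconds).
- r.inverse_kinematics(position, orientation): joint angles nearest the present ones, or None.
- r.sense(): the state.
- r.snapshot(name): name is "scene" or "top"; returns a dict with "frame" (384x512x3 uint8, red, green, blue), "fx", "fy", "cx", "cy" (pixels), "R" (3x3) and "t" (3): a world point X has camera coordinates R X + t. Camera axes: x right, y down, z forward; pixel columns grow to the right and rows downward; lengths in m; the calibration is good to about 2 mm. A picture is of the moment at which its call begins. There is no depth.
A pose or a line that the arm cannot do raises r.IKError and nothing moves.
- r.hand_in(): hands the job in; it is judged then, once.
The state is a dict: "clock": time; "joints": joint angles; "joint_vel": joint speeds; "joint_torque": joint torques, N m; "tcp_pos": TCP position; "orientation": TCP orientation; "contact_force": force on the tool from outside, world axes, zero at the start; "torque": the same for the moment, N m; "opening": finger opening in m; "gripper_force": force on a finger pad.
Only numpy, scipy, OpenCV 4.12 (cv2) and the standard library are available. Lean on these libraries where they do the work, as an engineer would, in place of code of your own. Each camera call takes 0.05 s, during which the arm holds its last target. There are 200 camera calls.

TASK

Stand the four loose impact sockets upright on the socket rail, one centred on each round pad, in order of size, beginning with the smallest on the pad next to the rail's hanging eye (the flat ring at one end) and ending with the largest at the other end. Leave the pipe strap ring where it lies.

Things in the scene. Friction and masses are not known exactly. Their poses are not given: they have to be found in the camera images.
- socket_a: the smallest of four bright steel impact sockets: a plain upright cylinder, 20 mm in diameter and 30 mm tall, with a round recess in its top; it stands loose on the bench. Origin at the centre of its underside, z up along its axis
- socket_b: the second smallest of four bright steel impact sockets: a plain upright cylinder, 27 mm in diameter and 42 mm tall, with a round recess in its top; it stands loose on the bench. Origin at the centre of its underside, z up along its axis
- socket_c: the second largest of four bright steel impact sockets: a plain upright cylinder, 34 mm in diameter and 54 mm tall, with a round recess in its top; it stands loose on the bench. Origin at the centre of its underside, z up along its axis
- socket_d: the largest of four bright steel impact sockets: a plain upright cylinder, 42 mm in diameter and 66 mm tall, with a round recess in its top; it stands loose on the bench. Origin at the centre of its underside, z up along its axis
- rail: the socket rail: a flat dark steel bar fixed on the bench, 60 mm wide (its x), 204 mm long (its y) and 10 mm thick, with four round dark rubber pads of 45 mm in a row along its top. Origin at the centre of its underside, z up; the pads' centres lie at x = 0, y = -75, -25, +25 and +75 mm, their tops 10 mm above the bench. Its y axis points roughly to the robot's left, never more than 0.1 rad off
- hang_eye: the hanging eye of the rail: a flat bright steel ring, 42 mm outside, 22 mm hole, 10 mm thick, fixed at one end of the rail, 119 mm from the rail's middle (at its +y end in some starts, at its -y end in others; the other end then carries a plain rectangular block of the same thickness, 40 x 24 mm). Origin at the centre of its underside
- strap_ring: bystander: a black open pipe strap ring lying on the bench to the right of the sockets as the robot sees them, 67 mm across and 22 mm high. Origin at the centre of its underside. A tall blue broom handle leans from the floor past the bench edge, to the right of the work: keep the arm clear of it
Mind the look-alikes: they are no part of the job. Leave any green look-alike of the socket_a alone.

How it is judged (in metres and radians):
At the end, for the whole second after the job is handed in: All four sockets stand upright (within 0.12 rad) and still on the rail, each within 12 mm of the centre of its own pad along and across the rail: smallest on the pad beside the hanging eye, then the second smallest, the second largest, and the largest on the pad at the other end (x of socket_a in the frame of rail between -0.012 and 0.012 m and z of socket_a in the frame of rail between 0.006 and 0.015 m and angle between each of socket_a, socket_b, socket_c, socket_d's own z axis and vertical below 0.12 rad and linear speed of each of socket_a, socket_b, socket_c, socket_d below 0.02 m/s and x of socket_b in the frame of rail between -0.012 and 0.012 m and z of socket_b in the frame of rail between 0.006 and 0.015 m and x of socket_c in the frame of rail between -0.012 and 0.012 m and z of socket_c in the frame of rail between 0.006 and 0.015 m and x of socket_d in the frame of rail between -0.012 and 0.012 m and z of socket_d in the frame of rail between 0.006 and 0.015 m and ((y of hang_eye in the frame of rail above 0 m and y of socket_a in the frame of rail between 0.063 and 0.087 m and y of socket_b in the frame of rail between 0.013 and 0.037 m and y of socket_c in the frame of rail between -0.037 and -0.013 m and y of socket_d in the frame of rail between -0.087 and -0.063 m) or (y of hang_eye in the frame of rail below 0 m and y of socket_a in the frame of rail between -0.087 and -0.063 m and y of socket_b in the frame of rail between -0.037 and -0.013 m and y of socket_c in the frame of rail between 0.013 and 0.037 m and y of socket_d in the frame of rail between 0.063 and 0.087 m))); the robot touches nothing.
It fails at once if the pipe strap ring is shifted (distance of strap_ring from where it was at the start of the episode above 0.03 m).
It also fails if it takes over 80 s, if anything falls off the work surface, if the arm or the gripper's body presses on something with over 40 N, if the wrist force passes 120 N, or if a joint passes its speed limit or range.

## Working session

There is one attempt and no reset: what is moved stays moved. The work goes in short steps, each a Python script; the robot and the scene stay as the last script left them, time stands still between calls to the robot, and variables do not carry over. Pictures are saved under pics/ and viewed, at most 14 in all, crops included, and the job is handed in when it is done.

```bash
mkdir -p pics
python3 - <<'E'
from station import r
import cv2,numpy as np,pickle
for n in("scene","top"):
    s=r.snapshot(n); cv2.imwrite(f"pics/{n}0.png",s["frame"][:,:,::-1]); pickle.dump(s,open(f"{n}0.pkl","wb"))
    print(n,s["fx"],s["fy"],s["cx"],s["cy"],np.round(s["R"],3).tolist(),np.round(s["t"],3), np.round(-np.array(s["R"]).T@s["t"],3))
print(r.sense())
E
```

```text
scene 491.92133968400316 491.92133968400316 254.47671304494176 201.68750108291758 [[0.888, -0.459, -0.014], [-0.351, -0.658, -0.666], [0.297, 0.597, -0.745]] [-0.239  0.556  0.413] [0.285 0.01  0.675]
top 424.97679216121065 424.97679216121065 252.48388939916242 192.3936736049407 [[0.028, -1.0, -0.008], [-0.986, -0.026, -0.164], [0.163, 0.012, -0.986]] [0.521 0.542 0.81 ] [0.388 0.525 0.892]
{'clock': 0.1, 'joints': array([ 7.24386014e+01,  5.25835008e+00,  7.05761442e+01, -6.26144081e-04,
        1.04264487e+02, -3.24705929e+00]), 'joint_vel': array([ 0.06976267, -0.18266898, -0.1346109 , -0.10959962,  0.07865324,
        0.02947399]), 'joint_torque': array([ 2.17119516e-03, -4.47855628e+01, -4.07573318e+01,  6.99630473e-02,
        2.83385249e-02, -1.20504401e-04]), 'tcp_pos': array([0.14834824, 0.58142694, 0.40361283]), 'orientation': array([-1.79901143e+02, -5.00032432e-03,  1.65685503e+02]), 'contact_force': array([0.45622596, 0.10171897, 0.19065312]), 'torque': array([ 0.08723013,  0.00877924, -0.04335025]), 'gripper_force': 0.0, 'opening': 0.08784670307031524}
```

View pics/top0.png

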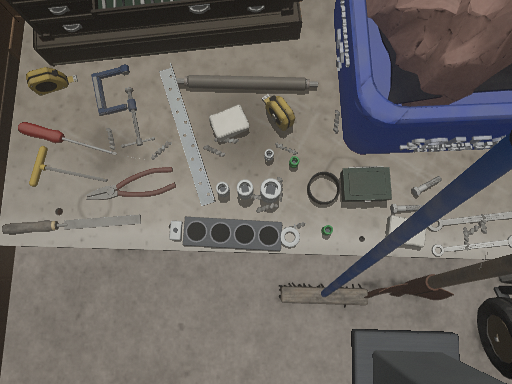

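View pics/scene0.png

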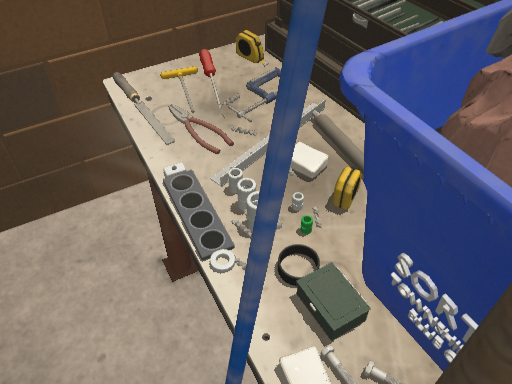

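```bash
cat > h.py <<'E'
import numpy as np,cv2,pickle
def ray(s,u,v):
    R=np.array(s["R"]);c=-R.T@np.array(s["t"])
    return c,R.T@np.array([(u-s["cx"])/s["fx"],(v-s["cy"])/s["fy"],1.])
def pix2w(s,u,v,z):
    c,d=ray(s,u,v); return c+d*(z-c[2])/d[2]
def proj(s,X):
    p=(np.array(s["R"])@np.atleast_2d(X).T).T+np.array(s["t"]); return np.c_[s["fx"]*p[:,0]/p[:,2]+s["cx"],s["fy"]*p[:,1]/p[:,2]+s["cy"]]
E
python3 - <<'E'
from h import *
s=pickle.load(open("top0.pkl","rb")); c=pickle.load(open("scene0.pkl","rb"))
for n,u,v,z in [("a",269,153,.03),("b",222.5,187,.042),("c",246,186,.054),("d",271,186,.066),("eye",290,237,.01),("p1",197,232,.01),("p4",268,236,.01),("green1",294,160,.03),("ring",323,189,.02),("green2",327,231,.03)]:
    print(n,np.round(pix2w(s,u,v,z),4))
# broom handle: plane from scene view (2 pts) intersect rays of top
c0,d1=ray(c,305,0);_,d2=ray(c,236,384); n=np.cross(d1,d2)
for u,v in[(335,287),(380,245),(420,213),(460,182),(500,150)]:
    o,d=ray(s,u,v); print("handle",np.round(o+d*(n@(c0-o))/(n@d),3))
f=s["frame"][:,:,::-1]; cv2.imwrite("pics/c1.png",cv2.resize(f[135:260,155:345],None,fx=4.2,fy=4.2,interpolation=cv2.INTER_CUBIC))
E
```

```text
a [0.6147 0.5032 0.03  ]
b [0.5379 0.5965 0.042 ]
c [0.5391 0.5484 0.054 ]
d [0.5383 0.4987 0.066 ]
eye [0.4424 0.4555 0.01  ]
p1 [0.4475 0.6483 0.01  ]
p4 [0.4432 0.501  0.01  ]
green1 [0.6011 0.4509 0.03  ]
ring [0.5432 0.3891 0.02  ]
green2 [0.4553 0.3825 0.03  ]
handle [ 0.32   0.274 -0.474]
handle [0.425 0.305 0.13 ]
handle [0.458 0.311 0.336]
handle [0.477 0.314 0.455]
handle [0.489 0.317 0.535]
```

View pics/c1.png

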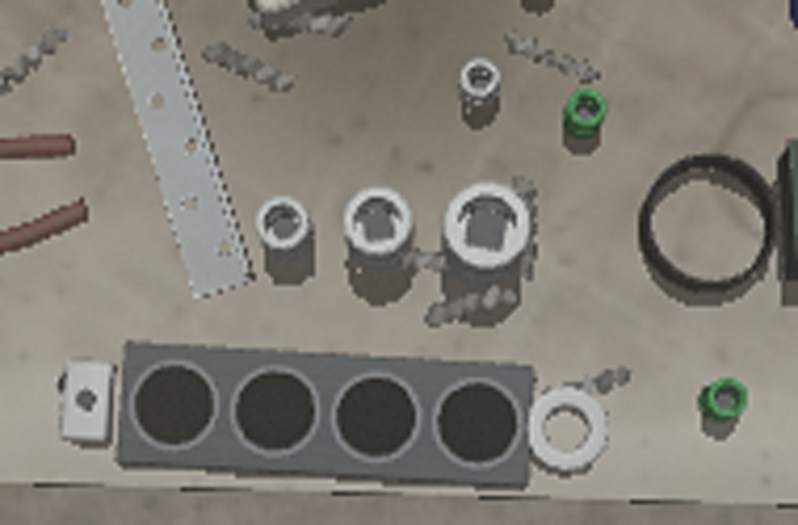

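```bash
cat > m.py <<'E'
from h import *
s=pickle.load(open("top0.pkl","rb"))
cv=lambda x,y:((x+.5)/4.2-.5+155,(y+.5)/4.2-.5+135)
S={n:pix2w(s,*cv(x,y),z) for n,x,y,z in[("a",481,77,.03),("b",283,222,.042),("c",378,221,.054),("d",487,226,.066)]}
g=cv2.cvtColor(s["frame"],cv2.COLOR_RGB2GRAY)
P=[]
for x,y in[(174,405),(274,411),(376,417),(478,423)]:
    u,v=cv(x,y); m=np.zeros_like(g); cv2.circle(m,(round(u),round(v)),10,255,-1); m=(m>0)&(g<60)
    yy,xx=np.nonzero(m); P.append(pix2w(s,xx.mean(),yy.mean(),.01)[:2])
P=np.array(P); d=P[0]-P[3]; yaw=np.arctan2(-d[0],d[1]); ey=np.array([-np.sin(yaw),np.cos(yaw)]); ctr=P.mean(0)
PL={k:ctr+ey*o for k,o in zip("abcd",(-.075,-.025,.025,.075))}
RX=np.array([np.cos(yaw),np.sin(yaw)])
E
python3 - <<'E'
from m import *
from station import r
print(P.round(4).tolist(),yaw,[np.linalg.norm(P[i]-P[i+1]).round(4) for i in range(3)],d.dot(d)**.5)
def tool(xy,z,yaw,p):
    a=np.radians(yaw);p=np.radians(p)
    d=np.array([-np.sin(p)*np.cos(a),-np.sin(p)*np.sin(a),-np.cos(p)])
    return np.array([*xy,z])-.163*d
for k,gz in zip("abcd",(.024,.026,.032,.038)):
    for nm,xy,dz in(("pick",S[k][:2],0),("place",PL[k],.01)):
        phi=np.degrees(np.arctan2(xy[1],xy[0])); out=[]
        for off in(-60,-30,0,30,60):
            for sg,base in((-1,0),(1,180)):
                w=(phi+off+base+180)%360-180
                for t in range(0,41,4):
                    if all(r.inverse_kinematics(tool(xy,gz+dz+l,w,sg*t),[180,sg*t,w]) is not None for l in(0,.09)):
                        q=r.inverse_kinematics(tool(xy,gz+dz,w,sg*t),[180,sg*t,w]); out.append((off,base,t,int(q[5]),int(q[3]))); break
        w=90
        print(k,nm,xy.round(4),"r%.3f phi%.0f"%(np.hypot(*xy),phi),out)
def line(sn,lo,hi,roi,thr=30):
    f=sn["frame"].astype(int); x0,y0,x1,y1=roi
    m=(f[...,2]-f[...,0]>thr); yy,xx=np.nonzero(m[y0:y1,x0:x1]); 
    return cv2.fitLine(np.float32(np.c_[xx+x0,yy+y0]),cv2.DIST_HUBER,0,.01,.01).ravel()
c=pickle.load(open("scene0.pkl","rb"))
for nm,sn,roi in(("sc",c,(225,140,300,340)),("top",s,(330,160,470,290))): print(nm,line(sn,0,0,roi))
vx,vy,x0,y0=line(c,0,0,(225,140,300,340)); c0,d1=ray(c,x0,y0);_,d2=ray(c,x0+100*vx,y0+100*vy);n=np.cross(d1,d2)
vx,vy,x0,y0=line(s,0,0,(330,160,470,290))
for k in(-60,-30,0,30,60,90):
    o,dd=ray(s,x0+k*vx,y0+k*vy); X=o+dd*(n@(c0-o))/(n@dd); print(X.round(3),np.degrees(np.arctan2(X[1],X[0])).round(1))
E
```

```text
[[0.4495, 0.6505], [0.4482, 0.6005], [0.4465, 0.5504], [0.4449, 0.5006]] -0.030773805589151663 [np.float64(0.05), np.float64(0.0502), np.float64(0.0498)] 0.14999325351564877
a pick [0.6148 0.503 ] r0.794 phi39 [(-60, 0, 0, 147, 0), (-60, 180, 0, -32, 0), (-30, 0, 0, 117, 0), (-30, 180, 0, -62, 0), (0, 0, 0, 87, 0), (0, 180, 0, -92, 0), (30, 0, 0, 57, 0), (30, 180, 0, -122, 0), (60, 0, 0, 27, 0)]
a place [0.445  0.5005] r0.670 phi48 [(-60, 0, 0, 147, 0), (-60, 180, 0, -32, 0), (-30, 0, 0, 117, 0), (-30, 180, 0, -62, 0), (0, 0, 0, 87, 0), (0, 180, 0, -92, 0), (30, 0, 0, 57, 0), (30, 180, 0, -122, 0), (60, 0, 0, 27, 0)]
b pick [0.5369 0.5975] r0.803 phi48 [(-60, 0, 0, 147, 0), (-60, 180, 0, -32, 0), (-30, 0, 0, 117, 0), (-30, 180, 0, -62, 0), (0, 0, 0, 87, 0), (0, 180, 0, -92, 0), (30, 0, 0, 57, 0), (30, 180, 0, -122, 0), (60, 0, 0, 27, 0)]
b place [0.4465 0.5505] r0.709 phi51 [(-60, 0, 0, 147, 0), (-60, 180, 0, -32, 0), (-30, 0, 0, 117, 0), (-30, 180, 0, -62, 0), (0, 0, 0, 87, 0), (0, 180, 0, -92, 0), (30, 0, 0, 57, 0), (30, 180, 0, -122, 0), (60, 0, 0, 27, 0)]
c pick [0.5365 0.5511] r
[... 452 characters left out ...]
.731 phi43 [(-60, 0, 0, 147, 0), (-60, 180, 0, -32, 0), (-30, 0, 0, 117, 0), (-30, 180, 0, -62, 0), (0, 0, 0, 87, 0), (0, 180, 0, -92, 0), (30, 0, 0, 57, 0), (30, 180, 0, -122, 0), (60, 0, 0, 27, 0)]
d place [0.4496 0.6504] r0.791 phi55 [(-60, 0, 0, 147, 0), (-60, 180, 0, -32, 0), (-30, 0, 0, 117, 0), (-30, 180, 0, -62, 0), (0, 0, 0, 87, 0), (0, 180, 0, -92, 0), (30, 0, 0, 57, 0), (30, 180, 0, -122, 0), (60, 0, 0, 27, 0)]
sc [ 1.9924529e-01 -9.7994965e-01  2.6238916e+02  2.3670854e+02]
top [  0.7654026  -0.6435517 387.07715   246.1909   ]
[ 0.334  0.283 -0.333] 40.3
[ 0.389  0.293 -0.031] 37.0
[0.422 0.299 0.153] 35.3
[0.445 0.304 0.277] 34.3
[0.461 0.307 0.367] 33.6
[0.474 0.309 0.435] 33.1
```

```bash
cat > pp.py <<'E'
from m import *
from station import r
D=dict(a=.020,b=.027,c=.034,d=.042); YR=90+np.degrees(yaw)
def tcp(xy,z,w,p):
    a,q=np.radians(w),np.radians(p)
    return np.array([*xy,z])+.163*np.array([np.sin(q)*np.cos(a),np.sin(q)*np.sin(a),np.cos(q)])
def pick(k,gz,w=90,p=0,up=.09):
    xy=S[k][:2]
    r.reach(tcp(xy,gz+up,w,p),[180,p,w])
    r.servo_line(tcp(xy,gz,w,p),speed=.12)
    r.grab(25); q=r.sense(); print(k,"opening",q["opening"].round(4),"want",D[k],"F",q["gripper_force"].round(1),"tool",q["contact_force"].round(1),"t",q["clock"])
    r.servo_line(tcp(xy,gz+up,w,p),speed=.15)
def place(k,gz,w=YR,p=0,up=.09):
    xy=PL[k]; z=gz+.0105
    r.servo_line(tcp(xy,z+up-.01,w,p),[180,p,w],speed=.15); print("held",r.sense()["opening"].round(4))
    r.servo_line(tcp(xy,z,w,p),speed=.08); r.wait(.2); print("force",r.sense()["contact_force"].round(1))
    r.let_go(); r.servo_line(tcp(xy,z+up,w,p),speed=.2)
    print("t",r.sense()["clock"])
E
python3 - <<'E'
from pp import *
for k,gz in(("a",.026),("d",.038)):
  for w in(90,110,129):
    for p in(0,10,15,20,25):
        o=[]
        for l in(0,.09):
            q=r.inverse_kinematics(tcp(S[k][:2],gz+l,w,p),[180,p,w]); o.append(None if q is None else np.round(q[[0,3,5]],0).tolist())
        o.append(r.inverse_kinematics(tcp(PL[k],gz+.1,YR,p),[180,p,YR]) is not None)
        print(k,w,p,o)
E
```

```text
a 90 0 [[37.0, -0.0, 37.0], [37.0, -0.0, 37.0], True]
a 90 10 [[40.0, -8.0, 39.0], [40.0, -8.0, 38.0], True]
a 90 15 [[41.0, -12.0, 40.0], [41.0, -12.0, 38.0], True]
a 90 20 [[43.0, -15.0, 39.0], [43.0, -17.0, 37.0], True]
a 90 25 [[44.0, -20.0, 39.0], [44.0, -21.0, 34.0], True]
a 110 0 [[37.0, -0.0, 17.0], [37.0, -0.0, 17.0], True]
a 110 10 [[41.0, -9.0, 20.0], [41.0, -10.0, 19.0], True]
a 110 15 [[43.0, -14.0, 21.0], [43.0, -14.0, 19.0], True]
a 110 20 [[44.0, -18.0, 22.0], [44.0, -19.0, 19.0], True]
a 110 25 [[46.0, -23.0, 23.0], [46.0, -24.0, 19.0], True]
a 129 0 [[37.0, 0.0, -2.0], [37.0, 0.0, -2.0], True]
a 129 10 [[41.0, -10.0, 2.0], [41.0, -10.0, 0.0], True]
a 129 15 [[43.0, -15.0, 4.0], [43.0, -15.0, 2.0], True]
a 129 20 [[45.0, -20.0, 6.0], [45.0, -20.0, 3.0], True]
a 129 25 [[47.0, -25.0, 8.0], [47.0, -25.0, 4.0], True]
d 90 0 [[40.0, -0.0, 40.0], [40.0, -0.0, 40.0], True]
d 90 10 [[44.0, -7.0, 43.0], [44.0, -7.0, 42.0], True]
d 90 15 [[45.0, -11.0, 44.0], [45.0, -11.0, 42.0], True]
d 90 20 [[47.0, -14.0, 44.0], [47.0, -15.0, 42.0], False]
d 90 25 [[48.0, -18.0, 44.0], [48.0, -19.0, 41.0], False]
d 110 0 [[40.0, -0.0, 20.0], [40.0, -0.0, 20.0], True]
d 110 10 [[45.0, -9.0, 24.0], [45.0, -9.0, 23.0], True]
d 110 15 [[46.0, -13.0, 26.0], [46.0, -14.0, 24.0], True]
d 110 20 [[48.0, -18.0, 27.0], [48.0, -18.0, 24.0], False]
d 110 25 [[50.0, -22.0, 28.0], [50.0, -23.0, 25.0], False]
d 129 0 [[40.0, -0.0, 1.0], [40.0, -0.0, 1.0], True]
d 129 10 [[45.0, -10.0, 6.0], [45.0, -10.0, 5.0], True]
d 129 15 [[47.0, -15.0, 8.0], [47.0, -15.0, 6.0], True]
d 129 20 [[49.0, -20.0, 11.0], [49.0, -20.0, 8.0], False]
d 129 25 [[51.0, -24.0, 13.0], [51.0, -25.0, 9.0], False]
```

Run:
```python
from pp import *
for k,gz,w,p in(("c",.032,110,10),("b",.026,110,10),("a",.026,129,20)):
    print(k,[r.inverse_kinematics(tcp(x,gz+l,ww,p),[180,p,ww]) is not None for x,ww in((S[k][:2],w),(PL[k],YR)) for l in(0,.1)])
pick("d",.038,110,15); place("d",.038,YR,15)
s1=r.snapshot("top"); cv2.imwrite("pics/t1.png",s1["frame"][:,:,::-1]); print(r.sense()["contact_force"])
```

```text
c [True, True, True, True]
b [True, True, True, True]
a [True, True, True, True]Traceback (most recent call last):
  File "<stdin>", line 4, in <module>
  File "pp.py", line 11, in pick
    r.grab(25); q=r.sense(); print(k,"opening",q["opening"].round(4),"want",D[k],"F",q["gripper_force"].round(1),"tool",q["contact_force"].round(1),"t",q["clock"])
                                               ^^^^^^^^^^^^^^^^^^
AttributeError: 'float' object has no attribute 'round'
```

Only the print failed, after the grab; I'll fix it and carry on from there.

```bash
sed -i 's/q\["opening"\].round(4)/round(q["opening"],4)/; s/q\["gripper_force"\].round(1)/round(q["gripper_force"],1)/; s/r.sense()\["opening"\].round(4)/round(r.sense()["opening"],4)/' pp.py
python3 - <<'E'
from pp import *
q=r.sense(); print(q["opening"],q["gripper_force"],q["contact_force"].round(1),q["clock"])
assert abs(q["opening"]-.042)<.004
r.servo_line(tcp(S["d"][:2],.128,110,15),speed=.15); place("d",.038,YR,15)
s1=r.snapshot("top"); cv2.imwrite("pics/t1.png",s1["frame"][:,:,::-1]); print(r.sense()["contact_force"])
E
```

```text
0.04164700816663467 24.997124075889587 [ 1.9  0.5 -0.7] 3.2917
held 0.0418
force [ 1.2 -0.6 -4.5]
t 8.1167
[ 0.23716447 -0.00574212 -0.65369448]
```

View pics/t1.png

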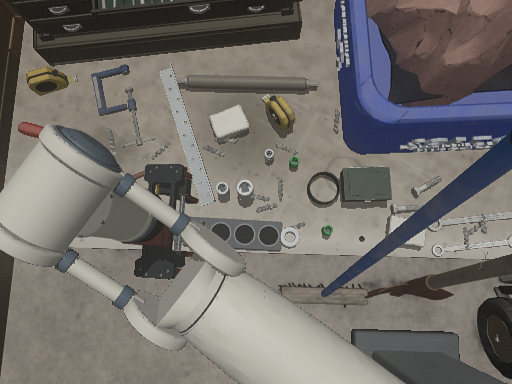

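Run:
```python
from pp import *
pick("c",.032,110,10)
assert abs(r.sense()["opening"]-.034)<.004
place("c",.032,YR,10)
pick("b",.026,110,10)
assert abs(r.sense()["opening"]-.027)<.004
place("b",.026,YR,10)
s1=r.snapshot("top"); cv2.imwrite("pics/t2.png",s1["frame"][:,:,::-1])
```

```text
c opening 0.0336 want 0.034 F 25.0 tool [ 0.6  0.6 -0.7] t 10.5333
held 0.0335
force [-0.5 -0.9 -2.7]
t 14.9667
b opening 0.0264 want 0.027 F 25.0 tool [ 0.9 -0.4  0.2] t 17.35
held 0.0268
force [-0.4  0.5 -2.1]
t 21.85
```

View pics/t2.png

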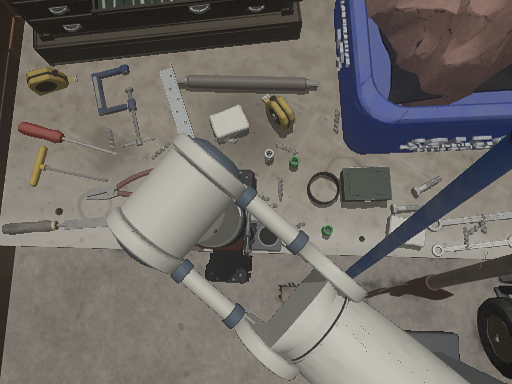

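Candidates for socket_a are the bright steel cylinder at (269,155), a green one at (294,160) and a green one at (327,231). Only the first is bright steel, and the enlarged crop showed it grey with a recess, so I'm picking that one. I'll tilt the tool 25° to keep the elbow away from the broom handle.

Run:
```python
from pp import *
print([np.round(q,0) if (q:=r.inverse_kinematics(tcp(x,.027+l,w,25),[180,25,w])) is not None else None for x,w in((S["a"][:2],129),(PL["a"],YR)) for l in(0,.09)])
pick("a",.027,129,25)
assert abs(r.sense()["opening"]-.020)<.004
place("a",.027,YR,25)
r.move_joints([100,5.22,70.5,0,104.3,-3.2])
for n in("top","scene"):
    s1=r.snapshot(n); pickle.dump(s1,open(n+"3.pkl","wb"))
    f=s1["frame"][:,:,::-1]; 
    if n=="top": f=cv2.resize(f[135:260,155:345],None,fx=4.2,fy=4.2,interpolation=cv2.INTER_CUBIC)
    else: f=cv2.resize(f[120:300,140:340],None,fx=3.2,fy=3.2,interpolation=cv2.INTER_CUBIC)
    cv2.imwrite(f"pics/{n}3.png",f)
print(r.sense()["clock"])
for k,h in zip("abcd",(.04,.052,.064,.076)):
    print(k,"expect rim px in crop",((proj(s1:=pickle.load(open("top3.pkl","rb")),[*PL[k],h])[0]-[155,135]+.5)*4.2-.5).round(0))
```

```text
[array([ 47.,  42.,  49., -25.,  92.,   8.]), array([ 47.,  40.,  43., -25., 100.,   4.]), array([ 52.,  38.,  55., -15., 107.,  52.]), array([ 52.,  35.,  49., -16., 115.,  50.])]
a opening 0.0191 want 0.02 F 25.0 tool [-0.4 -0.2 -0.3] t 24.6667
held 0.0196
force [ 0.1  0.  -1.1]
t 29.4833
31.7333
a expect rim px in crop [479. 418.]
b expect rim px in crop [374. 410.]
c expect rim px in crop [265. 402.]
d expect rim px in crop [154. 394.]
```

View pics/top3.png

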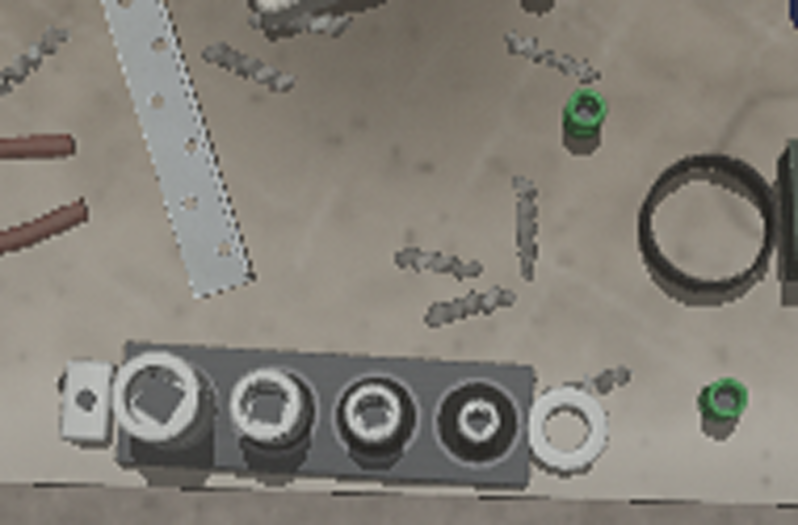

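View pics/scene3.png

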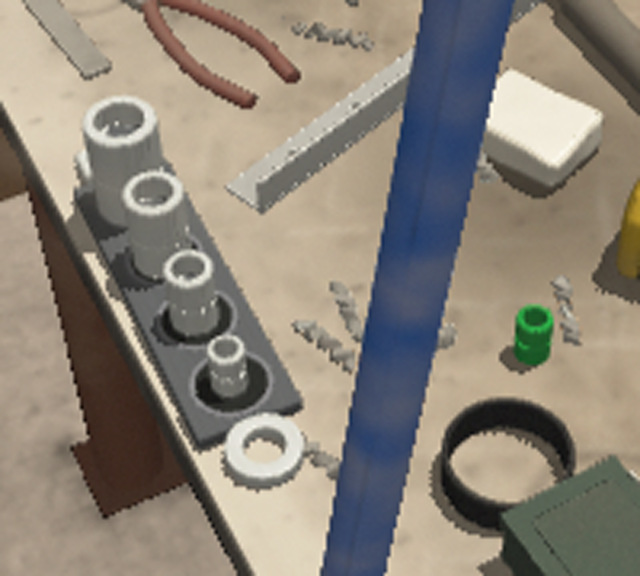

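In both views all four sockets stand upright on their pads. In the top crop the rims are at d (158,397), c (267,404), b (374,411) and a (481,420), each within about 2–3 mm of where it should be. The strap ring hasn't moved.

```bash
python3 -c "
from station import r
print(r.hand_in())"
```

```text
the job is handed in; nothing more can be done
None
```

I handed the job in: all four sockets stand on the rail, smallest beside the hanging eye to largest at the far end, each within about 3 mm of its pad centre in the last picture, with the strap ring unmoved and about 32 s on the clock; no verdict came back.

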